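Clear the tape roll and hang the marking gauge in its slanted ring

TASK

The roll of masking tape is in the way of the marking gauge's place on the green tool stand: slide the roll off the open end of its peg and put it in the wooden tray. Then hang the marking gauge in the stand's slanted ring, long end of the beam first, until its stock sits flush on the ring, and let go. Leave the tape measure, the wax tin and the glue bottle where they are.

Things in the scene. Friction and masses are not known exactly. Their poses are not given: they have to be found in the camera images.
- gauge_stand: fixed tool stand: green base plate, steel post (diameter 16, height 268 mm), level peg, slanted ring. Origin on the bench right under the ring's mouth; x points from the ring away from the robot, z up. In this frame (mm): base plate x -35 to 130, y -115 to 35, 10 thick; post at x 100, y -75; ring's mouth at (0, 0, 140); a thin arm at z 129 joins ring and post
- collar: the slanted ring, a dark steel collar fixed on the stand: bore 23, outer diameter 40, length 28 mm, open at both ends. Origin at the centre of its upper mouth; z along the bore, up out of the mouth, 40 degrees from vertical, leaning to the stand's +x. So a tool enters from above and behind, its leading end pointing down and towards the robot. y is the stand's y
- peg_tip (a point): the open, rounded end of the stand's level peg, on its axis, 250 mm above the bench. The peg (diameter 12 mm) runs from here along the stand's +x for 100 mm to the post, 75 mm to the -y side of the ring
- tape_roll: roll of cream masking tape: outer diameter 100, bore about 74, wall 13, width 24 mm, 90 g, loose, hanging on the peg, its z axis along the peg. Origin on its axis at the face nearer the robot; the width extends along +z. Its top edge stands about 19 mm above the peg's axis (13 mm above the peg's upper side): it can be pinched across its width there from above
- roll_center (a point): the centre of the tape roll (on its axis, at half its width)
- gauge: wooden marking gauge, loose, lying on the bench: a straight beam 12 (x) x 200 (y) x 13 (z) mm, a dark stock 56 (x) x 30 (y) x 44 (z) mm fixed on it at y -35 to -5 mm, a thumb screw (diameter 18, 13 mm high) on the stock; 140 g. Origin at the centre of its underside; y along the beam to its long end, z up as it lies. Grip the stock across its 56 mm
- gauge_stock (a point): the centre of the gauge's stock, on the beam's axis, 23.5 mm above the underside, 15 mm behind gauge_face
- gauge_face (a point): where the beam's axis leaves the stock towards the long end: the centre of the flat face that comes to sit on the ring. The beam reaches 105 mm past it; the short end reaches 65 mm past the stock's other face
- gauge_tip (a point): the end of the beam's long end, on its axis
- wood_tray: open wooden tray of the bench, fixed, about 300 (x) x 460 (y) mm; floor 6, walls 42 mm above the bench. Origin on the bench at its centre, axes as the world's. From it, in mm: a router (175 high) at (35, 70), a screw jar (100 high) at (75, -110), a sanding block at (-75, 160), the glue bottle near (15, -170); the rest of its front half is free
- tape_measure: yellow and black tape measure, 37x78x71 mm, standing on the bench. A loose bystander; origin at the centre of its underside
- wax_tin: round yellow and brown tin, diameter 70, height 45 mm, on the bench in front of the stand. A loose bystander; origin at the centre of its underside
- glue_bottle: yellow bottle with a red nozzle, diameter 60, height 164 mm, standing in the right part of the wooden tray. A loose bystander; origin at the centre of its underside

How it is judged:
On the way, in this order (a step that is already met when the one before it is completed fails the run):
1. the tape roll is off the peg and released inside the wooden tray (x of roll_center in the frame of wood_tray between -0.14 and 0.14 m and y of roll_center in the frame of wood_tray between -0.22 and 0.22 m and z of roll_center in the frame of wood_tray below 0.07 m and contact force between tape_roll and the fingers below 0.1 N), for 0.2 s.
2. the gauge's long end has passed down through the ring (z of gauge_tip in the frame of collar below -0.03 m and x of gauge_tip in the frame of collar between -0.02 and 0.02 m and y of gauge_tip in the frame of collar between -0.02 and 0.02 m), for 0.1 s.
At the end, for the whole second after the job is handed in: The tape roll lies inside the tray (centre within the walls, under 70 mm above the bench). The gauge hangs in the slanted ring, long end down, stock face on the mouth within 4 mm (9 mm sideways), in line with the bore within 7 degrees. Both released and at rest (under 30 mm/s) (all of step 1 and z of gauge_face in the frame of collar between -0.004 and 0.004 m and x of gauge_face in the frame of collar between -0.009 and 0.009 m and y of gauge_face in the frame of collar between -0.009 and 0.009 m and z of gauge_tip in the frame of collar below -0.095 m and angle between the y axis of gauge and the z axis of collar, either way round below 0.12 rad and contact force between gauge and the fingers below 0.1 N and linear speed of each of gauge, tape_roll below 0.03 m/s); the robot touches nothing.
It fails at once if the tape measure is moved by more than 30 mm (distance of tape_measure from where it was at the start of the episode above 0.03 m).
It fails at once if the wax tin is moved by more than 30 mm (distance of wax_tin from where it was at the start of the episode above 0.03 m).
It fails at once if the glue bottle is moved by more than 30 mm (distance of glue_bottle from where it was at the start of the episode above 0.03 m).
It also fails if it takes over 64 s, if anything falls off the work surface, if the arm or the gripper's body presses on something with over 40 N, if the wrist force passes 120 N, or if a joint passes its speed limit or range.

ROBOT

A 6-joint arm with a two-finger parallel gripper is mounted at the origin on the work surface; the furniture and walls round the work are solid. World frame = base frame: x ahead of the robot, y to its left, z up, the work surface at z = 0. Lengths are in m, angles in rad, forces in N, time in s.
With the tool pointing down it reaches from about 0.2 to 0.875 m from the base axis. Payload 3.4 kg.
Tool frame: the origin (TCP) lies between the finger pads; the fingertips stand 25 mm ahead of it and the grasp point (between the pads) lies 6 mm ahead of it (r.nose_length is the z of the fingertips in the tool frame, in m); z points along the fingers, y is the line along which they close (so a half turn about z gives the same grasp; the last joint's range is limited). The gripper opens to 94 mm and grips with 3 to 60 N. Pads are 16 mm wide; open, the fingers measure 119 mm over their backs; the gripper's body (75 mm by 177 mm) begins 78 mm behind the grasp point.
Start: joints at [-1.243, 0.276, 1.505, -0, 1.361, -0.121], TCP at [0.249, -0.518, 0.23] pointing down, gripper open.
Joint ranges: [-2.89, 2.89], [-0.75, 2.08], [0.22, 2.7], [-1.18, 4.32], [0.11, 2.71], [-2.7, 2.7]. Speed limits (rad/s): [2.57, 2.57, 3.14, 3.14, 3.14, 3.14].

INTERFACE

Orientations are given as a unit quaternion [w, x, y, z].
In Python, from plant import r, gripper_to, inverse_kinematics, vision, models, telemetry gives the robot as it stands. Calls block until the motion is done:
- r.move_to(position, orientation): joint-space move of the TCP to a pose.
- r.move_l(position, rot=None, vel=0.15, guard=None): straight line of the TCP; rot=None keeps the orientation; vel is the mean speed in m/s. With guard (N) it stops when the force on the tool has changed by that much, and returns True; else False.
- r.movej(angles): joint-space move.
- gripper_to(opening, f_grip=None): finger opening in m; f_grip is the grip in N (None keeps the last); returns when the fingers have stopped.
- r.hold(seconds).
- inverse_kinematics(position, orientation): joint angles nearest the present ones, or None.
- vision.snapshot(name): name is "side" or "top"; returns the picture (420x560x3 uint8, red, green, blue); there is no depth.
- vision.get_calibration(name): a dict with "fx", "fy", "cx", "cy" (pixels), "position" and "orientation" of the camera in the world. Camera axes: x right, y down, z forward; pixel columns grow to the right and rows downward; lengths in m; the calibration is good to about 2 mm. A picture is of the moment at which its call begins. get_calibration takes no time and is no camera call.
A pose or a line that the arm cannot do raises r.PlanningError and nothing moves.
- r.sign_off(): hands the job in; it is judged then, once.
Trained networks look in the newest picture that a camera, given by its name, has taken for a name from the list of things; names that differ only in an ending like _2 or _b are one class to them, and where a whole thing is asked for, a point or a joint stands for the part that bears it (a point fixed in the world has none). Each returns a list of dicts, best first, with "score" (0 to 1); they miss things now and then, are a little off and sometimes report something else, mostly with a low value. They report only what shows in the picture. A call takes as long as a camera call.
- models.boxes_of(thing, camera): "at" ([x, y, z] in m, in world coordinates, good to about 4 mm: the middle of the surface that is visible of it).
- models.regions_of(thing, camera): "pixels" (420x560 bool, what is visible of it).
- models.mark_of(thing, camera): "at" ([x, y, z] in m, in world coordinates, good to about 4 mm: a listed point, or the origin of a listed thing).
Readings, each from a call of its own:
- telemetry.current_t(): time.
- telemetry.current_joints(): joint angles.
- telemetry.current_dq(): joint speeds.
- telemetry.current_joint_efforts(): joint torques, N m.
- telemetry.current_ee_pos(): TCP position.
- telemetry.current_tool_rot(): TCP orientation.
- telemetry.current_wrist_force(): force on the tool from outside, world axes, zero at the start.
- telemetry.current_torque(): the same for the moment, N m.
- telemetry.current_opening(): finger opening in m.
- telemetry.current_finger_force(): force on a finger pad.
Only numpy, scipy, OpenCV 4.12 (cv2) and the standard library are available. Lean on these libraries where they do the work, as an engineer would, in place of code of your own. Each camera call takes 0.05 s, during which the arm holds its last target. There are 200 camera calls.

## Working session

There is one attempt and no reset: what is moved stays moved. The work goes in short steps, each a Python script; the robot and the scene stay as the last script left them, time stands still between calls to the robot, and variables do not carry over. Pictures are saved under pics/ and viewed, at most 10 in all, crops included, and the job is handed in when it is done.

```bash
mkdir -p pics; ls
python3 - <<'E'
from plant import r, vision, models, telemetry
import cv2, numpy as np
for c in ("side","top"):
    im=vision.snapshot(c); cv2.imwrite(f"pics/{c}0.png",im[:,:,::-1])
    k=vision.get_calibration(c); print(c,k)
    for n in ["gauge_stand","collar","peg_tip","tape_roll","roll_center","gauge","gauge_stock","gauge_face","gauge_tip","wood_tray","tape_measure","wax_tin","glue_bottle"]:
        try: print(n,[(round(d["score"],2),np.round(d["at"],3).tolist()) for d in models.mark_of(n,c)[:2]])
        except Exception as e: print(n,e)
print(telemetry.current_t(), telemetry.current_tool_rot())
E
```

```text
pics
side {'fx': 397.1633692066057, 'fy': 397.1633692066057, 'cx': 273.8020459656098, 'cy': 215.8580342910995, 'position': array([0.53486694, 0.89493752, 0.81557481]), 'orientation': array([-0.0056836 , -0.00235255,  0.9064334 , -0.42230399])}
gauge_stand [(0.72, [0.54, -0.018, 0.001])]
collar [(0.54, [0.538, -0.023, 0.141])]
peg_tip [(0.8, [0.536, -0.099, 0.25])]
tape_roll [(0.62, [0.559, -0.095, 0.219])]
roll_center [(0.56, [0.574, -0.09, 0.219])]
gauge [(0.91, [0.381, 0.227, 0.0]), (0.48, [0.57, -0.089, 0.22])]
gauge_stock [(0.67, [0.379, 0.211, 0.023]), (0.23, [0.541, -0.02, -0.004])]
gauge_face [(0.88, [0.38, 0.222, 0.023])]
gauge_tip [(0.84, [0.389, 0.326, 0.023])]
wood_tray []
tape_measure [(0.68, [0.4, 0.051, -0.0]), (0.24, [0.539, -0.096, 0.254])]
wax_tin [(0.69, [0.418, -0.048, -0.001])]
glue_bottle [(0.59, [0.627, 0.121, 0.005])]
top {'fx': 393.83954933456886, 'fy': 393.83954933456886, 'cx': 277.92405788313954, 'cy': 207.65691730141484, 'position': array([0.46688842, 0.11789535, 1.0232669 ]), 'orientation': array([ 0.0275944 , -0.6992068 ,  0.7143397 , -0.00819676])}
gauge_stand [(0.69, [0.541, -0.022, 0.0])]
collar [(0.54, [0.55, -0.025, 0.141]), (0.36, [0.624, 0.117, 0.007])]
peg_tip [(0.61, [0.536, -0.098, 0.255])]
tape_roll [(0.66, [0.564, -0.095, 0.221])]
roll_center [(0.8, [0.573, -0.092, 0.219])]
gauge [(0.61, [0.384, 0.228, -0.002])]
gauge_stock [(0.94, [0.383, 0.207, 0.026]), (0.16, [0.571, -0.093, 0.223])]
gauge_face [(0.56, [0.383, 0.217, 0.023])]
gauge_tip [(0.78, [0.386, 0.327, 0.023])]
wood_tray []
tape_measure [(0.91, [0.393, 0.053, 0.0])]
wax_tin [(0.84, [0.416, -0.048, 0.001])]
glue_bottle [(0.72, [0.623, 0.117, 0.004]), (0.53, [0.386, 0.23, -0.003])]
1.4 [7.20367989e-05 9.74927498e-01 2.22522735e-01 3.58722912e-05]
```

View pics/side0.png

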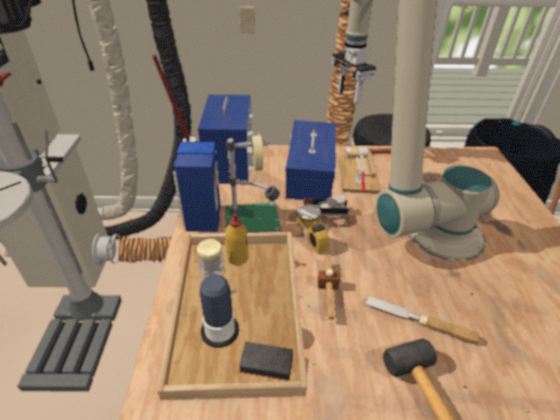

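View pics/top0.png

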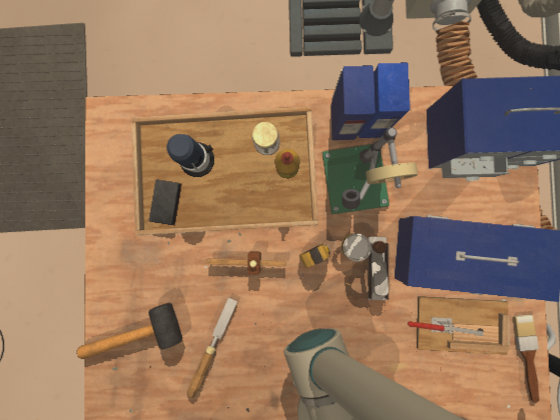

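The top view (up = +x, left = +y) shows the roll at about (392,172) on its peg and the ring at (351,198). The gauge is at (250,265) with its long end to the left, and the tray spans columns 135–317 and rows 112–232. Tall blue boxes stand behind and to the right of the stand. The side view agrees. Next I refine the stand yaw, gauge yaw, tray and box heights.

```bash
cat > h.py <<'E'
import numpy as np, cv2
from scipy.spatial.transform import Rotation as Ro
from plant import r, gripper_to, inverse_kinematics, vision, models, telemetry
def R(q): return Ro.from_quat(np.roll(q,-1)).as_matrix()
def Q(m): return np.roll(Ro.from_matrix(m).as_quat(),1)
def ray(c,uv):
    k=vision.get_calibration(c); uv=np.atleast_2d(uv).astype(float)
    d=np.c_[(uv[:,0]-k["cx"])/k["fx"],(uv[:,1]-k["cy"])/k["fy"],np.ones(len(uv))]@R(k["orientation"]).T
    return k["position"],d
def plane(c,uv,z):
    p,d=ray(c,uv); return p+d*((z-p[2])/d[:,2])[:,None]
def tri(uvt,uvs):
    p1,d1=ray("top",uvt);p2,d2=ray("side",uvs)
    A=np.c_[d1[0],-d2[0]];s=np.linalg.lstsq(A,p2-p1,rcond=None)[0]
    a,b=p1+s[0]*d1[0],p2+s[1]*d2[0]; return (a+b)/2,np.linalg.norm(a-b)
def marks(names,n,cams=("side","top")):
    out={k:[] for k in names}
    for c in cams:
        for i in range(n):
            vision.snapshot(c)
            for k in names:
                d=models.mark_of(k,c)
                if d and d[0]["score"]>.3: out[k].append((c,np.array(d[0]["at"])))
    return out
E
python3 - <<'E'
from h import *
im=cv2.imread("pics/top0.png")
def rect(mask,z,lab):
    n,l,s,_=cv2.connectedComponentsWithStats(mask.astype(np.uint8)); m=l==1+s[1:,4].argmax()
    ys,xs=np.nonzero(m); P=plane("top",np.c_[xs,ys],z)[:,:2]
    print(lab,m.sum(),cv2.minAreaRect((P*1000).astype(np.float32)))
hsv=cv2.cvtColor(im,cv2.COLOR_BGR2HSV)
rect(cv2.inRange(hsv,(65,80,20),(90,255,255))[:, :]*(np.arange(560)>310)*(np.arange(560)<395)*(np.arange(420)>135)[:,None]*(np.arange(420)<220)[:,None]>0,.01,"plate")
m=marks(["collar","peg_tip","tape_roll","roll_center","gauge_stock","gauge_face","gauge_tip","gauge_stand"],3)
for k,v in m.items():
    for c in("side","top"):
        a=np.array([x for cc,x in v if cc==c])
        if len(a): print(k,c,len(a),np.median(a,0).round(4),np.ptp(a,axis=0).round(4))
g=models.regions_of("gauge","top")[0]; ys,xs=np.nonzero(g["pixels"]); print(g["score"],len(xs))
P=plane("top",np.c_[xs,ys],.023)[:,:2]; s=P[:,1]>P[:,1].mean()+.03
print("beam fit",cv2.fitLine((P*1).astype(np.float32),cv2.DIST_HUBER,0,.001,.001).ravel(), P.min(0),P.max(0))
print("tray rim",plane("top",[(135,116),(312,111),(317,228),(137,233)],.042).round(3).tolist())
big=cv2.resize(im[50:240,300:560],None,fx=3,fy=3,interpolation=cv2.INTER_CUBIC); cv2.imwrite("pics/topc.png",big)
sd=cv2.imread("pics/side0.png"); cv2.imwrite("pics/sidec.png",cv2.resize(sd[80:280,150:410],None,fx=3,fy=3,interpolation=cv2.INTER_CUBIC))
print(telemetry.current_t())
E
```

```text
plate 115 ((546.2459106445312, -127.32089233398438), (20.327566146850586, 54.08073425292969), 88.07154846191406)
collar side 3 [ 0.5379 -0.0253  0.1407] [0.0027 0.0012 0.0055]
collar top 2 [ 0.5455 -0.0224  0.1407] [0.001  0.0025 0.001 ]
peg_tip side 3 [ 0.5398 -0.0956  0.2518] [0.0041 0.0041 0.0027]
peg_tip top 3 [ 0.5387 -0.0986  0.2517] [0.0034 0.0018 0.0004]
tape_roll side 2 [ 0.559  -0.0962  0.2194] [0.0007 0.0017 0.0017]
tape_roll top 3 [ 0.5598 -0.0944  0.2197] [0.0002 0.0018 0.005 ]
roll_center side 3 [ 0.5712 -0.0895  0.218 ] [0.0021 0.0015 0.0008]
roll_center top 3 [ 0.5707 -0.0895  0.2207] [0.0033 0.002  0.0009]
gauge_stock side 3 [0.3807 0.209  0.0207] [0.0012 0.0038 0.0024]
gauge_stock top 3 [0.3827 0.2083 0.0256] [0.0025 0.0014 0.0017]
gauge_face side 3 [0.3773 0.223  0.0248] [0.0017 0.0011 0.0035]
gauge_face top 3 [0.3827 0.2209 0.0194] [0.0046 0.002  0.0029]
gauge_tip side 3 [0.3889 0.324  0.0238] [0.0027 0.0036 0.0013]
gauge_tip top 3 [0.3852 0.3266 0.0206] [0.0037 0.0036 0.0019]
gauge_stand side 3 [ 0.5416 -0.0206  0.001 ] [0.0036 0.0037 0.0015]
gauge_stand top 3 [ 0.5409 -0.0181 -0.0025] [0.002  0.0021 0.002 ]
0.91 684
beam fit [0.04450884 0.999009   0.3823379  0.22361097] [0.35372545 0.12974497] [0.41192453 0.33038089]
tray rim [[0.759, 0.504, 0.042], [0.759, 0.053, 0.042], [0.464, 0.048, 0.042], [0.461, 0.5, 0.042]]
4.15
```

View pics/topc.png

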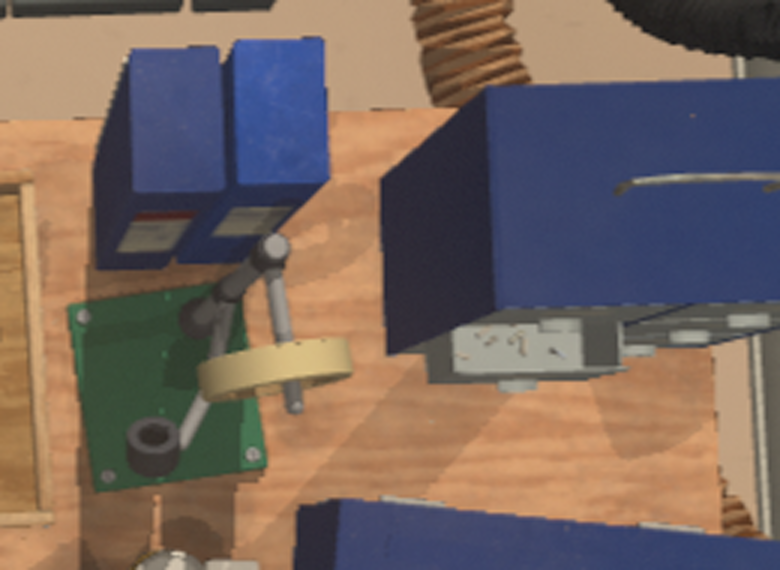

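View pics/sidec.png

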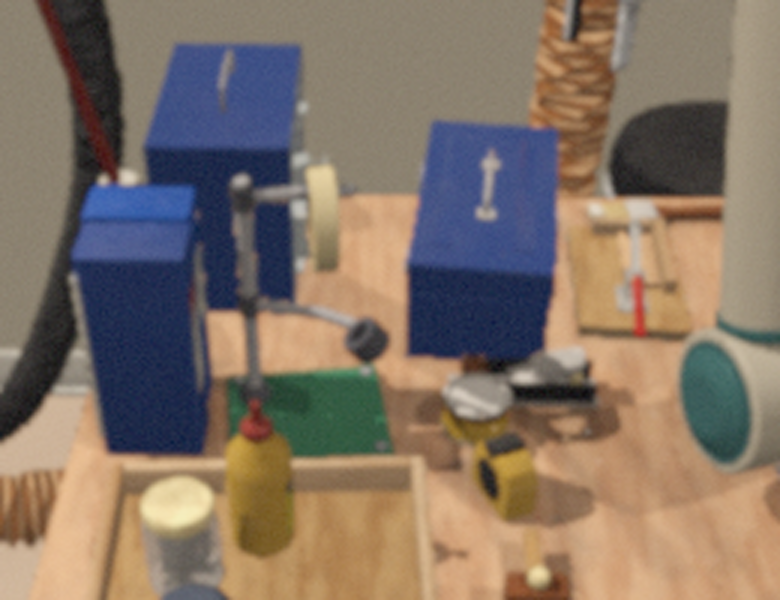

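The top crop shows the plate corners at (68,307), (96,490) and (267,467), the peg from the post (273,250) to its tip (296,408), and the box fronts about 50 mm behind the post. The side crop shows the peg level, with its tip at (347,190) beyond the roll. The left box's top front edge runs from (192,262) to (78,262).

Run:
```python
from h import *
T=lambda x,y:(300+x/3,50+y/3); S=lambda x,y:(150+x/3,80+y/3)
c=plane("top",[T(68,307),T(96,490),T(267,467)],.01)[:,:2]
print("plate",c.round(4).tolist(), np.linalg.norm(c[0]-c[1]),np.linalg.norm(c[1]-c[2]))
a=c[0]-c[1]; b=c[1]-c[2]; print("yaws",np.degrees([np.arctan2(a[1],a[0]),np.arctan2(-b[0],b[1])]))
# origin from corner BL (x=-35,y=35), TL(130,35), BR(-35,-115)
p=plane("top",[T(296,408),T(275,275)],.25)[:,:2]; print("peg",p.round(4).tolist(), np.degrees(np.arctan2(*(p[1]-p[0])[::-1])))
print("post top",tri(T(275,247),S(240,183)))
print("leftbox top front +y",tri(T(133,190),S(192,262)), "bottom", plane("top",[T(97,268),T(178,262)],0).round(3).tolist())
print("bigbox top",tri(T(492,308),S(292,150)))
print("lowbox top", tri(T(338,500),S(410,265)))
for yaw in (0,2,4,6):
    y=np.radians(yaw);M=np.array([[np.cos(y),-np.sin(y)],[np.sin(y),np.cos(y)]])
    print(yaw,[(c[i]-M@v).round(4).tolist() for i,v in enumerate(np.array([[.13,.035],[-.035,.035],[-.035,-.115]]))])
```

```text
plate [[0.6593, 0.0264], [0.5009, 0.0067], [0.5173, -0.1391]] 0.15958682951970773 0.14670992821999257
yaws [7.09151124 6.44069789]
peg [[0.5435, -0.0983], [0.6313, -0.0878]] 6.817892012581883
post top (array([ 0.64822967, -0.08524447,  0.26234102]), np.float64(0.002495178706994233))
leftbox top front +y (array([0.6908535 , 0.00097693, 0.23284221]), np.float64(0.008784424066313171)) bottom [[0.695, -0.001, 0.0], [0.698, -0.071, 0.0]]
bigbox top (array([ 0.61154061, -0.24341464,  0.21358462]), np.float64(0.0016835983575537235))
lowbox top (array([ 0.48535974, -0.16246166,  0.12379299]), np.float64(0.00043131001709737334))
0 [[0.5293, -0.0086], [0.5359, -0.0283], [0.5523, -0.0241]]
2 [[0.5306, -0.0131], [0.5371, -0.027], [0.5483, -0.0229]]
4 [[0.532, -0.0175], [0.5382, -0.0257], [0.5442, -0.0219]]
6 [[0.5336, -0.022], [0.5394, -0.0244], [0.5401, -0.021]]
```

```bash
cat >> h.py <<'E'
YAW=np.radians(6.7); XS=np.array([np.cos(YAW),np.sin(YAW),0]); YS=np.array([-np.sin(YAW),np.cos(YAW),0])
def down(yaw,flip=False):
    y=np.array([np.cos(yaw),np.sin(yaw),0])*(-1 if flip else 1); z=np.array([0,0,-1.]); return Q(np.c_[np.cross(y,z),y,z])
def st(l): print(l,"t",round(telemetry.current_t(),2),np.round(telemetry.current_ee_pos(),4),"open",round(telemetry.current_opening(),4),"ff",np.round(telemetry.current_finger_force(),1),"F",np.round(telemetry.current_wrist_force(),1))
E
python3 - <<'E'
from h import *
P=np.array([.571,-.094,.36])
best=None
for f in (0,1):
    q=inverse_kinematics(P,down(YAW,f)); print(f,q)
    if q is not None and (best is None or abs(q[5])<abs(best[0][5])): best=(q,down(YAW,f))
o=best[1]
p=telemetry.current_ee_pos(); r.move_l([p[0],p[1],.4],vel=.4)
gripper_to(.05,25)
r.move_to(P,o); st("over")
print(r.move_l([P[0],P[1],.30],vel=.2), r.move_l([P[0],P[1],.2850],vel=.05,guard=4)); st("down")
vision.snapshot("top"); cv2.imwrite("pics/grip1.png",cv2.resize(vision.snapshot("side")[100:220,170:330,::-1],None,fx=4,fy=4))
E
```

```text
0 [-2.83376351e-01  2.40075159e-01  1.24259870e+00 -4.44089210e-16
  1.65891879e+00 -4.00313411e-01]
1 None
over t 7.47 [ 0.5709 -0.095   0.3601] open 0.0499 ff 0.0 F [0.4 0.2 0.3]
False False
down t 8.38 [ 0.571 -0.094  0.285] open 0.0494 ff 0.0 F [-0.9 -0.6  1.5]
```

View pics/grip1.png

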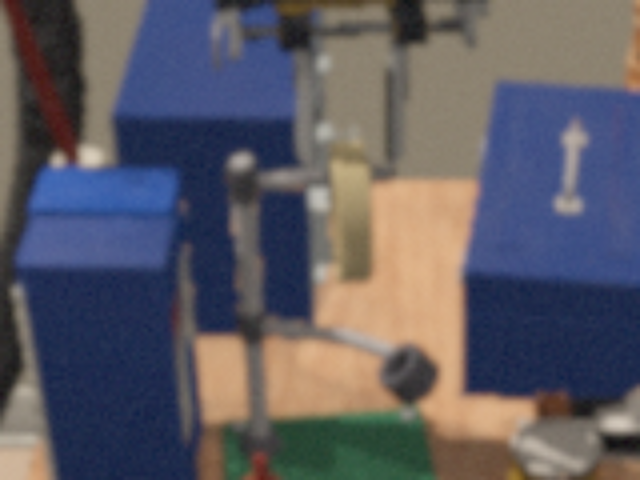

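The fingers, at columns 315 and 395, straddle the roll at 330–370 with their tips just above the peg. I grip, lift slightly and slide the roll off.

Run:
```python
from h import *
gripper_to(.015,25); st("grip")
p=np.array(telemetry.current_ee_pos())
p=p+[0,0,.016]; r.move_l(p,vel=.08); st("lift")
p=p-.085*XS; r.move_l(p,vel=.15); st("off")
p[2]=.38; r.move_l(p,vel=.3); st("up")
cv2.imwrite("pics/grip2.png",cv2.resize(vision.snapshot("side")[60:260,170:420,::-1],None,fx=3,fy=3))
```

```text
grip t 9.01 [ 0.5711 -0.094   0.2851] open 0.0237 ff 24.9 F [ 1.1 -0.  -0.6]
lift t 9.36 [ 0.5713 -0.0941  0.3015] open 0.0237 ff 24.9 F [-0.7  0.  -1.4]
off t 10.07 [ 0.4874 -0.104   0.3012] open 0.0238 ff 24.9 F [ 0.  -0.5 -0.1]
up t 10.49 [ 0.4881 -0.104   0.3807] open 0.0237 ff 24.9 F [-0.7 -0.5 -0.4]
```

View pics/grip2.png

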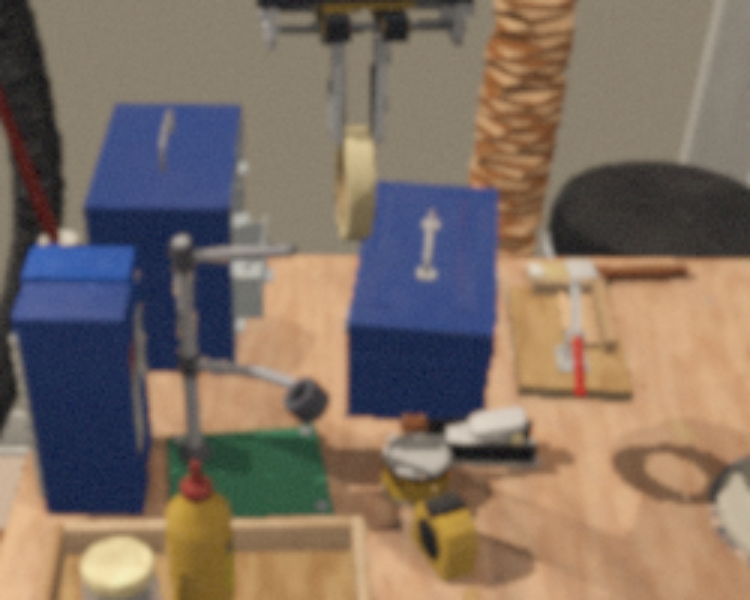

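The roll hangs in the fingers at (355,185), clear of the peg, whose tip is now visible at (297,247). Next I place it in the tray.

Run:
```python
from h import *
print("pegtip",tri((398.7,186),(269,142.3)))
o=down(0)
r.move_to([.536,.246,.38],o); st("over")
r.move_l([.536,.246,.16],vel=.3)
print(r.move_l([.536,.246,.116],vel=.05,guard=3)); st("down")
p=np.array(telemetry.current_ee_pos())
gripper_to(.04); r.hold(.2); st("rel")
r.move_l([p[0],p[1],.30],vel=.2); gripper_to(.085); st("up")
m=marks(["roll_center"],2); print(m)
im=vision.snapshot("top"); cv2.imwrite("pics/tray.png",im[80:300,110:420,::-1].repeat(2,0).repeat(2,1))
m=marks(["collar","peg_tip","gauge_stand"],2,)
for k,v in m.items(): print(k,[(c,x.round(4).tolist()) for c,x in v])
```

```text
pegtip (array([ 0.54206295, -0.09737207,  0.2531455 ]), np.float64(0.00218091250053263))
over t 11.87 [0.5361 0.245  0.3796] open 0.0235 ff 24.9 F [-0.  -0.7 -0.1]
True
down t 13.49 [0.5355 0.2459 0.1201] open 0.0237 ff 25.0 F [0.1 0.3 3.5]
rel t 14.18 [0.5348 0.2456 0.1198] open 0.0402 ff 0.0 F [-0.4 -0.4 -0.4]
up t 16.07 [0.5355 0.2459 0.3001] open 0.0848 ff 0.0 F [ 0.2 -0.5 -0. ]
{'roll_center': [('side', array([0.5309, 0.2572, 0.0546])), ('side', array([0.5349, 0.2541, 0.055 ])), ('top', array([0.5322, 0.2531, 0.0539])), ('top', array([0.5341, 0.2557, 0.0561]))]}
collar [('side', [0.5386, -0.0233, 0.1413]), ('side', [0.5373, -0.0227, 0.1396]), ('top', [0.5469, -0.0239, 0.1399]), ('top', [0.5425, -0.0219, 0.1404])]
peg_tip [('top', [0.5386, -0.1004, 0.2509]), ('top', [0.5347, -0.0987, 0.2516])]
gauge_stand [('side', [0.5385, -0.0186, 0.0008]), ('side', [0.5403, -0.021, 0.0011]), ('top', [0.542, -0.0194, 0.0]), ('top', [0.5423, -0.0197, -0.0017])]
```

View pics/tray.png

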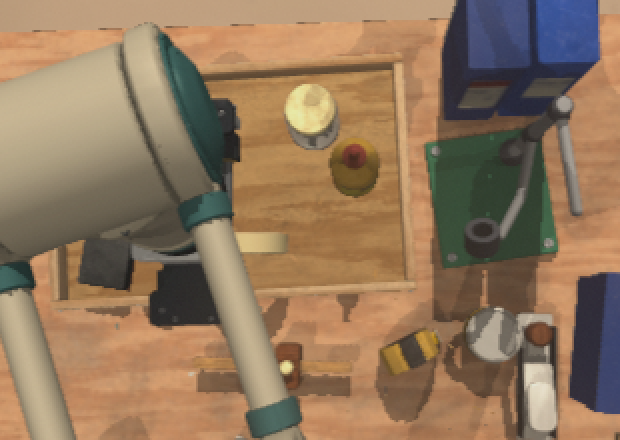

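The roll stands in the tray at about (262,242) in the crop, world (0.533, 0.255, 0.055), and is released. Now I check reachability for the gauge pick and insertion.

```bash
cat >> h.py <<'E'
ZC=np.sin(np.radians(40))*XS+np.array([0,0,np.cos(np.radians(40))])
B=-np.cos(np.radians(40))*XS+np.array([0,0,np.sin(np.radians(40))])
def gframe(phi):
    gz=np.cos(phi)*B+np.sin(phi)*YS; gy=-ZC; return np.c_[np.cross(gy,gz),gy,gz]
def tool_of(G,flip): 
    y=G[:,0]*(-1 if flip else 1); z=-G[:,2]; return np.c_[np.cross(y,z),y,z]
E
python3 - <<'E'
from h import *
GY=np.radians(-2.55); M=np.array([.540,-.0225,.140])
for f in (0,1):
    print("pick",f,inverse_kinematics([.3817,.2087,.038],down(GY,f)))
    for ph in (-15,0,10,15,20,30):
        G=gframe(np.radians(ph)); o=Q(tool_of(G,f))
        for d in (.15,.0):
            t=M+d*ZC+G@[0,-.015,.0145]; q=inverse_kinematics(t,o)
            print(f,ph,d,t.round(3),None if q is None else q.round(2))
E
```

```text
pick 0 [ 3.40141751e-01  2.77550983e-01  2.07315128e+00 -4.44089210e-16
  7.90890394e-01  3.84647647e-01]
0 -15 0.15 [ 0.635 -0.015  0.275] None
0 -15 0.0 [ 0.539 -0.026  0.16 ] [-0.71  0.17  2.32  1.39  0.82  2.66]
0 0 0.15 [ 0.634 -0.011  0.276] None
0 0 0.0 [ 0.539 -0.023  0.161] [-0.47  0.07  2.41  1.82  0.45  2.46]
0 10 0.15 [ 0.634 -0.009  0.276] [-0.14  0.02  2.07  0.12  0.17 -1.85]
0 10 0.0 [ 0.538 -0.02   0.161] [-0.23  0.07  2.43  2.76  0.26  1.72]
0 15 0.15 [ 0.634 -0.008  0.275] [-0.04  0.03  2.07 -0.75  0.2  -0.93]
0 15 0.0 [ 0.538 -0.019  0.16 ] [-0.1   0.09  2.43  3.47  0.29  1.11]
0 20 0.15 [ 0.634 -0.006  0.275] [ 0.05  0.05  2.06 -1.14  0.33 -0.49]
0 20 0.0 [ 0.539 -0.018  0.16 ] [0.02 0.12 2.42 3.93 0.4  0.76]
0 30 0.15 [ 0.635 -0.004  0.274] None
0 30 0.0 [ 0.539 -0.015  0.16 ] None
pick 1 None
1 -15 0.15 [ 0.635 -0.015  0.275] [-0.53  0.1   1.99  1.11  0.82  0.09]
1 -15 0.0 [ 0.539 -0.026  0.16 ] [-0.71  0.17  2.32  1.39  0.82 -0.49]
1 0 0.15 [ 0.634 -0.011  0.276] [-0.32  0.02  2.05  0.95  0.41  0.37]
1 0 0.0 [ 0.539 -0.023  0.161] [-0.47  0.07  2.41  1.82  0.45 -0.68]
1 10 0.15 [ 0.634 -0.009  0.276] [-0.14  0.02  2.07  0.12  0.17  1.29]
1 10 0.0 [ 0.538 -0.02   0.161] [-0.23  0.07  2.43  2.76  0.26 -1.42]
1 15 0.15 [ 0.634 -0.008  0.275] [-0.04  0.03  2.07 -0.75  0.2   2.21]
1 15 0.0 [ 0.538 -0.019  0.16 ] [-0.1   0.09  2.43  3.47  0.29 -2.03]
1 20 0.15 [ 0.634 -0.006  0.275] [ 0.05  0.05  2.06 -1.14  0.33  2.65]
1 20 0.0 [ 0.539 -0.018  0.16 ] [ 0.02  0.12  2.42  3.93  0.4  -2.38]
1 30 0.15 [ 0.635 -0.004  0.274] None
1 30 0.0 [ 0.539 -0.015  0.16 ] None
```

Run:
```python
from h import *
GY=np.radians(-2.55); M=np.array([.540,-.0225,.140])
for d in (3,4,5,6,-4,-6):
    q=inverse_kinematics([.3817,.2087,.044],down(GY+np.radians(d),1)); q2=inverse_kinematics([.3817,.2087,.20],down(GY+np.radians(d),1)); print(d,None if q is None else q.round(3), q2 is not None)
for ph in (0,4,7):
    G=gframe(np.radians(ph)); o=Q(tool_of(G,1)); print(ph)
    off=G@[0,-.015,.0205]
    for d,bk in ((.15,.1),(.15,.07),(.15,0),(.125,0),(.1,0),(.075,0),(.05,0),(.025,0),(0,0),(0,.1)):
        q=inverse_kinematics(M+d*ZC+off+bk*G[:,2],o); print(d,bk,None if q is None else q.round(2))
```

```text
3 None False
4 None False
5 None False
6 None False
-4 [ 0.34   0.268  2.066 -0.     0.808 -2.687] True
-6 [ 0.34   0.268  2.066 -0.     0.808 -2.652] True
0
0.15 0.1 [-0.44 -0.18  2.04  0.75  0.63  0.54]
0.15 0.07 [-0.4  -0.13  2.05  0.79  0.56  0.51]
0.15 0 [-0.32  0.01  2.05  0.94  0.42  0.38]
0.125 0 [-0.34  0.01  2.11  1.06  0.4   0.24]
0.1 0 [-0.37  0.01  2.17  1.2   0.39  0.08]
0.075 0 [-0.39  0.01  2.23  1.34  0.39 -0.1 ]
0.05 0 [-0.42  0.02  2.29  1.49  0.4  -0.28]
0.025 0 [-0.45  0.04  2.35  1.64  0.42 -0.46]
0 0 [-0.48  0.06  2.41  1.78  0.46 -0.64]
0 0.1 [-0.72 -0.22  2.39  1.17  0.66 -0.13]
4
0.15 0.1 [-0.33 -0.2   2.05  0.57  0.51  0.77]
0.15 0.07 [-0.3  -0.14  2.06  0.61  0.44  0.73]
0.15 0 [-0.25  0.    2.06  0.77  0.3   0.58]
0.125 0 [-0.27 -0.    2.12  0.94  0.28  0.4 ]
0.1 0 [-0.29  0.    2.18  1.15  0.26  0.17]
0.075 0 [-0.31  0.    2.24  1.38  0.26 -0.08]
0.05 0 [-0.33  0.01  2.3   1.62  0.27 -0.35]
0.025 0 [-0.36  0.03  2.36  1.84  0.3  -0.59]
0 0 [-0.39  0.05  2.42  2.02  0.35 -0.81]
0 0.1 [-0.57 -0.24  2.4   1.18  0.48 -0.03]
7
0.15 0.1 [-0.24 -0.2   2.06  0.36  0.44  1.01]
0.15 0.07 [-0.22 -0.14  2.07  0.39  0.37  0.99]
0.15 0 [-0.19  0.    2.07  0.53  0.23  0.85]
0.125 0 [-0.21 -0.    2.13  0.73  0.19  0.64]
0.1 0 [-0.23 -0.    2.19  1.03  0.16  0.33]
0.075 0 [-0.24  0.    2.25  1.42  0.16 -0.08]
0.05 0 [-0.26  0.01  2.3   1.82  0.18 -0.49]
0.025 0 [-0.29  0.03  2.37  2.11  0.22 -0.81]
0 0 [-0.31  0.05  2.43  2.31  0.28 -1.04]
0 0.1 [-0.44 -0.25  2.41  1.16  0.33  0.07]
```

Run:
```python
from h import *
o=down(np.radians(-2.55-4.8),1); P=np.array([.3817,.2087,0])
gripper_to(.094)
r.move_to(P+[0,0,.2],o); st("over")
r.move_l(P+[0,0,.09],vel=.25); print(r.move_l(P+[0,0,.044],vel=.08,guard=5)); st("down")
gripper_to(.04,20); gripper_to(.04,45); st("grip")
r.move_l(P+[0,0,.40],vel=.25); st("lift")
G=gframe(np.radians(4)); o=Q(tool_of(G,1)); M=np.array([.540,-.0225,.140])
off=G@[0,-.015,.0205]
r.move_to(M+.15*ZC+off+.10*G[:,2]+[0,0,.03],o); st("pre")
```

```text
over t 20.23 [0.3819 0.2088 0.2001] open 0.0944 ff 0.0 F [-0.7  0.  -1.4]
False
down t 21.54 [0.3823 0.2089 0.0445] open 0.0942 ff 0.0 F [ 0.1 -0.8  0.6]
grip t 22.43 [0.3817 0.2087 0.0441] open 0.0555 ff 44.1 F [-0.3  0.1  1.6]
lift t 24.01 [0.3811 0.2085 0.3988] open 0.0553 ff 44.1 F [-0.4 -0.1 -1.1]
pre t 26.96 [ 0.5529 -0.0124  0.3736] open 0.0551 ff 44.1 F [ 0.1 -0.8 -1.9]
```

Run:
```python
from h import *
G=gframe(np.radians(4)); M=np.array([.540,-.0225,.140]); off=G@[0,-.015,.0205]
r.move_l(M+.15*ZC+off+.07*G[:,2],vel=.15)
r.move_l(M+.135*ZC+off,vel=.15); st("hover")
p=telemetry.current_ee_pos(); Rt=R(telemetry.current_tool_rot()); Gt=np.c_[-Rt[:,1],np.cross(-Rt[:,2],-Rt[:,1]),-Rt[:,2]]
face=p-Gt@[0,-.015,.0205]; print("exp face",face.round(4),"tip",(face+.105*Gt[:,1]).round(4),"stock",(face-.015*Gt[:,1]).round(4))
m=marks(["collar","gauge_tip","gauge_face","gauge_stock"],3)
for k,v in m.items(): print(k,[(c[0],x.round(4).tolist()) for c,x in v])
s=vision.snapshot("side");t=vision.snapshot("top")
a=cv2.resize(s[120:220,220:320,::-1],None,fx=4,fy=4,interpolation=cv2.INTER_CUBIC);b=cv2.resize(t[130:230,310:410,::-1],None,fx=4,fy=4,interpolation=cv2.INTER_CUBIC)
cv2.imwrite("pics/hover.png",np.hstack([a,b]))
```

```text
hover t 28.09 [ 0.6204 -0.0118  0.2692] open 0.0555 ff 44.1 F [ 0.1 -0.3 -1.7]
exp face [ 0.6266 -0.0126  0.2445] tip [ 0.5597 -0.0205  0.164 ] stock [ 0.6362 -0.0114  0.256 ]
collar [('s', [0.5378, -0.0248, 0.1394])]
gauge_tip [('s', [0.5608, -0.0315, 0.1631]), ('s', [0.5608, -0.0262, 0.1668]), ('s', [0.5612, -0.03, 0.1658]), ('t', [0.5599, -0.0282, 0.1612]), ('t', [0.5624, -0.0325, 0.1643]), ('t', [0.5583, -0.0292, 0.1611])]
gauge_face [('s', [0.6225, -0.013, 0.2464]), ('s', [0.6225, -0.0146, 0.246]), ('s', [0.6236, -0.013, 0.2449]), ('t', [0.6284, -0.0129, 0.2419]), ('t', [0.6295, -0.0143, 0.2426]), ('t', [0.6276, -0.0134, 0.2419])]
gauge_stock [('s', [0.6396, -0.0108, 0.2537]), ('s', [0.6408, -0.0058, 0.2557]), ('s', [0.6361, -0.0104, 0.2519]), ('t', [0.6351, -0.0108, 0.2577]), ('t', [0.6376, -0.0093, 0.2607]), ('t', [0.6366, -0.0067, 0.2555])]
```

View pics/hover.png

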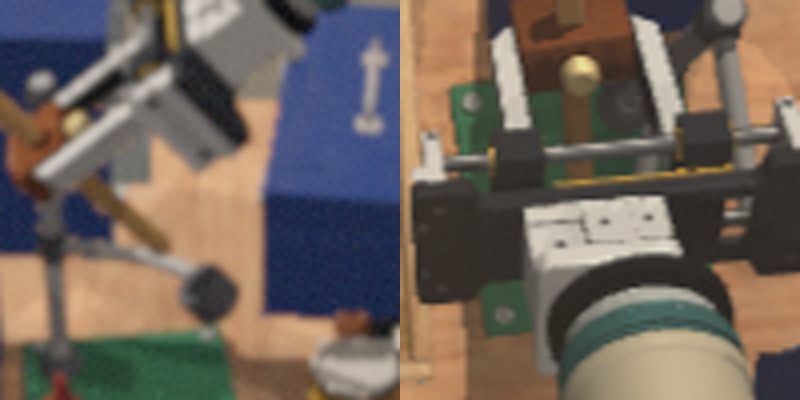

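The beam tip sits about 9 mm to −y of where it should be. That means the stock kept the ~5° skew it was gripped with, so I'll correct the tool rotation. First I pin down the ring centre from the unobstructed first pictures by matching the collar's silhouette.

```bash
cat >> h.py <<'E'
def proj(c,P):
    k=vision.get_calibration(c); X=(P-k["position"])@R(k["orientation"]); return np.c_[k["fx"]*X[:,0]/X[:,2]+k["cx"],k["fy"]*X[:,1]/X[:,2]+k["cy"]]
E
python3 - <<'E'
from h import *
from scipy.optimize import least_squares
a=np.linspace(0,2*np.pi,60); B2=np.cross(ZC,YS)
cyl=lambda M:np.vstack([M-h*ZC+.02*(np.outer(np.cos(a),YS)+np.outer(np.sin(a),B2)) for h in (0,.028)])
obs={}
for c,(x0,x1,y0,y1) in {"top":(335,366,182,216),"side":(261,283,182,204)}.items():
    im=cv2.imread(f"pics/{c}0.png")[y0:y1,x0:x1].astype(int); 
    m=((im.max(2)<85)&(np.ptp(im,axis=2)<26)).astype(np.uint8)
    m=cv2.morphologyEx(m,cv2.MORPH_OPEN,np.ones((3,3),np.uint8))
    n,l,s,_=cv2.connectedComponentsWithStats(m); k=1+s[1:,4].argmax(); 
    cs,_=cv2.findContours((l==k).astype(np.uint8),0,2); h=np.zeros(m.shape,np.uint8); cv2.fillPoly(h,[cv2.convexHull(max(cs,key=len))],1)
    ys,xs=np.nonzero(h); obs[c]=np.array([xs.mean()+x0,ys.mean()+y0]); print(c,obs[c],h.sum(),xs.min()+x0,xs.max()+x0,ys.min()+y0,ys.max()+y0)
def cen(c,M):
    h=cv2.convexHull(proj(c,M).astype(np.float32)); m=cv2.moments(h); return np.array([m["m10"],m["m01"]])/m["m00"],m["m00"]
f=lambda M:np.r_[cen("top",cyl(M))[0]-obs["top"],cen("side",cyl(M))[0]-obs["side"]]
s=least_squares(f,[.54,-.0225,.14],diff_step=1e-3); print(s.x,s.fun, [cen(c,cyl(s.x))[1] for c in obs])
for c in obs: h=proj(c,cyl(s.x)); print(c,h.min(0),h.max(0))
print("M0 resid",f(np.array([.54,-.0225,.14])))
E
```

```text
top [349.35969664 196.83206934] 923 335 365 182 213
side [272.22772277 193.59405941] 101 267 278 189 199
[ 0.54118277 -0.0189644   0.14135804] [-0.01921295  0.46408879 -0.5864075  -0.06757434] [334.04807742033154, 195.28735408838838]
top [340.30971858 186.68275939] [358.5570024  208.01360064]
side [263.14717176 184.98886485] [280.09649066 202.01015733]
M0 resid [ 1.47311371  0.99518316 -0.17568138 -0.42244979]
```

Run:
```python
from h import *
from scipy.optimize import least_squares
a=np.linspace(0,2*np.pi,60); B2=np.cross(ZC,YS)
cyl=lambda M:np.vstack([M-h*ZC+.02*(np.outer(np.cos(a),YS)+np.outer(np.sin(a),B2)) for h in (0,.028)])
im=cv2.imread("pics/top0.png").astype(int)[184:214,336:368]
print("g-r"); print("\n".join("".join("#" if (g-r_)<10 and max(g,b,r_)<110 else "." for b,g,r_ in row) for row in im))
im=cv2.imread("pics/side0.png").astype(int)[180:208,256:286]
print("\n".join("".join("#" if max(p)<115 and r_-b<18 else "." for p in row for b,g,r_ in [p]) for row in im))
def ext(c,M): h=proj(c,cyl(np.array(M)));return np.r_[h.min(0),h.max(0)].round(1)
for M in ([.54,-.0225,.14],[.5385,-.0235,.14]): print(M,ext("top",M)-[336,184,336,184],ext("side",M)-[256,180,256,180])
```

```text
g-r
............................#...
................................
...........................#....
..........................#.....
..........................#.....
...........########......#.....#
.........############..........#
........###############.#.....#.
.......################.........
.......#################.....#..
......##################........
......##################....#...
......##################...#....
......##################...#....
......##################..#.....
......####################......
......###################.......
......##################........
......##################........
......##################........
.......################.........
.......################.........
##......##############..........
##.......############...........
#.#........#########............
###.........................####
##...................##########.
..............#####.......#.#...
.......####................##...
#######.........................
..............................
..............................
..............................
.............
[... 195 characters left out ...]
........
...........##########.........
..........############........
..........#############.......
..........#############.......
..........#############.......
..........############........
...........##########.........
.............########.........
..............######..........
...............###............
................#.............
................#.............
..............................
..............................
..............................
#...#.......#.................
####################..........
####################..........
[0.54, -0.0225, 0.14] [ 5.8  3.2 24.1 24.5] [ 7.6  4.7 24.5 21.6]
[0.5385, -0.0235, 0.14] [ 6.2  3.9 24.5 25.2] [ 8.1  4.5 25.  21.4]
```

```bash
cat >> h.py <<'E'
DEL=np.radians(4.9)
M=np.array([.539,-.022,.140]); Gg=gframe(np.radians(4)); GT=Gg@Ro.from_euler("z",-DEL).as_matrix(); OT=Q(tool_of(GT,1))
def tcp(face): return face+.015*ZC+.0205*Gg[:,2]
E
python3 - <<'E'
from h import *
r.move_l(tcp(M+.13*ZC),rot=OT,vel=.06); st("hover")
print("exp tip",(M+.025*ZC).round(4),"face",(M+.13*ZC).round(4))
m=marks(["gauge_tip","gauge_face"],3)
for k,v in m.items():
    for c in("side","top"): print(k,c,np.mean([x for cc,x in v if cc==c],0).round(4))
s=vision.snapshot("side")
cv2.imwrite("pics/hover2.png",cv2.resize(s[140:215,220:320,::-1],None,fx=7,fy=7,interpolation=cv2.INTER_CUBIC))
E
```

```text
hover t 29.94 [ 0.6156 -0.0115  0.2639] open 0.0554 ff 44.1 F [-0.8  0.7 -0.9]
exp tip [ 0.555  -0.0201  0.1592] face [ 0.622  -0.0123  0.2396]
gauge_tip side [ 0.5551 -0.021   0.1594]
gauge_tip top [ 0.553  -0.0192  0.1569]
gauge_face side [ 0.6197 -0.0142  0.2401]
gauge_face top [ 0.6236 -0.0126  0.2373]
```

View pics/hover2.png

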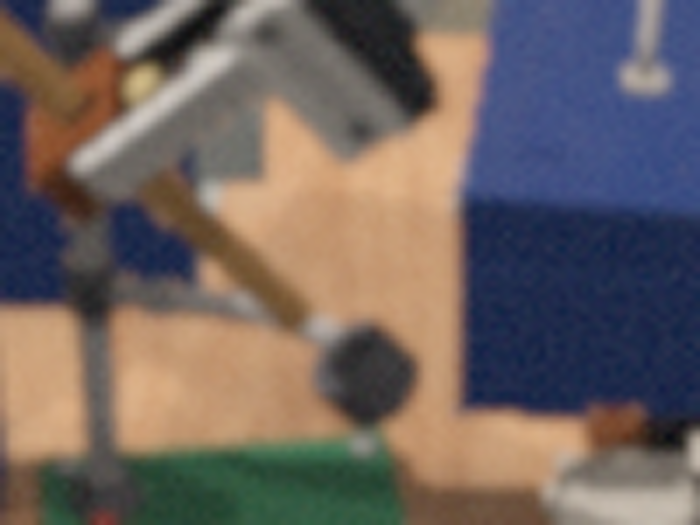

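The tip marks agree with the commanded tip within 2 mm, and the beam, with its tip at (305,315), points at the ring mouth near (345,355). I insert it under guard.

Run:
```python
from h import *
for d in (.10,.085,.06,.03,.008):
    g=r.move_l(tcp(M+d*ZC),vel=.05,guard=6); st(d)
    if g: print("STOP"); break
else:
    print(r.move_l(tcp(M-.006*ZC),vel=.02,guard=6)); st("seat")
    print("d",(telemetry.current_ee_pos()-tcp(M))@ZC)
```

```text
0.1 t 31.64 [ 0.597  -0.014   0.2416] open 0.0554 ff 44.1 F [ 0.2 -0.2 -2.6]
0.085 t 32.09 [ 0.5875 -0.0151  0.2302] open 0.0554 ff 44.1 F [-0.1  0.2 -1.2]
0.06 t 32.74 [ 0.5717 -0.017   0.2112] open 0.0552 ff 44.1 F [ 0.2 -0.1 -1.8]
0.03 t 33.49 [ 0.5525 -0.0192  0.1881] open 0.0552 ff 44.1 F [ 0.5  0.6 -1.5]
0.008 t 34.08 [ 0.5384 -0.0208  0.1712] open 0.055 ff 44.1 F [ 0.8 -1.  -1.5]
True
seat t 34.65 [ 0.5323 -0.0213  0.1638] open 0.0554 ff 44.2 F [1.5 0.4 1.9]
d -0.001033602895549521
```

Run:
```python
from h import *
print(r.move_l(telemetry.current_ee_pos()-.002*ZC,vel=.02,guard=8)); st("press")
gripper_to(.075); r.hold(.3); st("rel")
p=np.array(telemetry.current_ee_pos()); r.move_l(p+.12*Gg[:,2],vel=.12); st("back")
p=np.array(telemetry.current_ee_pos()); r.move_to([.35,.0,.42],OT) if inverse_kinematics([.35,0,.42],OT) is not None else r.move_l(p+[0,0,.05])
r.hold(.3); st("away")
m=marks(["gauge_tip","gauge_face","roll_center","collar","wax_tin","tape_measure","glue_bottle"],3)
for k,v in m.items():
    for c in("side","top"):
        a=[x for cc,x in v if cc==c]
        if a: x=np.median(a,0); d=x-M; print(k,c,x.round(4),"stand-collar xyz",np.round([d@np.cross(YS,ZC),d@YS,d@ZC],4) if k[0]=="g" else "")
s=vision.snapshot("side");t=vision.snapshot("top")
f=lambda i:cv2.resize(i[:,:,::-1],None,fx=4,fy=4,interpolation=cv2.INTER_CUBIC)
cv2.imwrite("pics/end.png",np.hstack([f(s[120:220,220:320]),f(t[130:230,310:410])]))
```

```text
False
press t 34.9 [ 0.5322 -0.0213  0.1637] open 0.0555 ff 44.3 F [2.7 1.2 4.6]
rel t 35.73 [ 0.531  -0.0215  0.1622] open 0.0753 ff 0.0 F [ 0.4 -0.5  0.1]
back t 36.88 [ 0.439  -0.0238  0.2389] open 0.0753 ff 0.0 F [ 0.  -0.1  0.1]
away t 38.24 [3.500e-01 3.000e-04 4.197e-01] open 0.0752 ff 0.0 F [-0.8 -0.4 -0.5]
gauge_tip side [ 0.4739 -0.0343  0.0585] stand-collar xyz [ 0.0018 -0.0046 -0.1049]
gauge_tip top [ 0.471  -0.0313  0.0532] stand-collar xyz [ 0.0032 -0.0013 -0.1106]
gauge_face side [ 0.5389 -0.0239  0.1384] stand-collar xyz [ 0.0008 -0.0019 -0.0014]
gauge_face top [ 0.5419 -0.0238  0.1355] stand-collar xyz [ 0.0049 -0.0021 -0.0017]
roll_center side [0.5339 0.2551 0.0529] stand-collar xyz 
roll_center top [0.5343 0.2534 0.0566] stand-collar xyz 
collar side [ 0.537  -0.0241  0.1398] stand-collar xyz 
collar top [ 0.545  -0.0194  0.1386] stand-collar xyz 
wax_tin side [ 4.194e-01 -4.850e-02  3.000e-04] stand-collar xyz 
wax_tin top [ 0.4153 -0.0467  0.0025] stand-collar xyz 
tape_measure side [ 0.3983  0.052  -0.0007] stand-collar xyz 
tape_measure top [ 0.3939  0.0535 -0.0007] stand-collar xyz 
glue_bottle side [0.6235 0.1194 0.0069] stand-collar xyz [ 0.1625  0.1306 -0.0374]
glue_bottle top [0.6253 0.1152 0.0055] stand-collar xyz [ 0.1644  0.1262 -0.0377]
```

View pics/end.png

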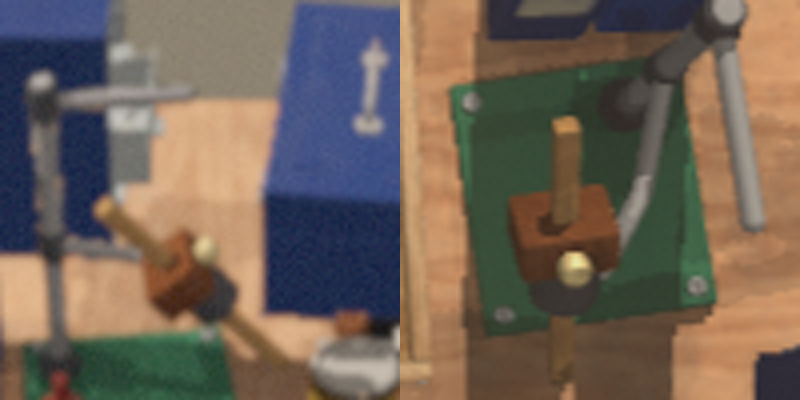

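The gauge hangs in the ring: its stock sits flush at (175,275) in the left crop, and the beam comes out below at (265,340), in line with the bore. The roll is in the tray and the tape measure, wax tin and glue bottle have not moved, so I hand in.

```bash
python3 -c "
from h import *
print(r.sign_off())"
```

```text
the job is handed in; nothing more can be done
None
```

I handed the job in at about 40 s of the 64 s. The masking tape is released in the wooden tray, the gauge hangs long end down with its stock flush on the ring, and the tape measure, wax tin and glue bottle have not moved; `r.sign_off()` returned no verdict.

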